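# Free the keeper bar and draw the valve out of its deep pot

## Task

Turn the stiff keeper bar on the holding block anticlockwise about a quarter turn, clear of both pots, then lift the engine valve straight up out of its deep pot without forcing it against the block or the keeper. Stand it gently on its head, stem upright, in the middle of the round steel plate, and leave it there. Leave the spring in its pot and do not push the other parts on the table about.

Things in the scene. Friction and masses are not known exactly. Their poses are not given: they have to be found in the camera images.
- block: Aluminium holding block screwed to the table, 74 (x) x 200 (y) x 85 mm high, base flange 112 x 200 x 8 mm. Origin: centre of its underside on the table; z up. Two round blind pots, 44 mm across, 72 mm deep (floor 13 mm above the table), open in its top at its own y = +60 and -60 mm, x = 0. One holds the valve, the other the spring; which is which varies.
- keeper (a joint): Angle (rad) of the steel keeper on its central spindle: a bar 7 mm thick, 2 mm above the block, 160 mm long, with hooked ends. 0 = closed: along the block's y, each hook round a stem on three sides (inner, outer, trailing). Grows anticlockwise from above, stop at 1.57; pots are clear from 1.1. A detent needs about 0.3 N m to break loose at 0.03 rad, fades by 0.3; beyond 0.6 free, stays put.
- keeper_grip (a point): Centre of the keeper's black upright blade grip, on the spindle axis, 145 mm above the table. Blade: 14 mm thick (its x), 56 mm long (its y, along the bar), 34 mm high (z -17 to +17 mm); can be pinched across its thickness from above. Turns with the keeper; at joint 0 its axes are parallel to the block's.
- valve_mid (a point): Middle of the engine valve, on its axis: brown poppet valve 110 mm long standing on its head; z along the stem. Head 40 mm across, 9 mm thick, its flat bottom 55 mm below this point; 20 mm neck up to 16 mm; then a stem 12 mm across to the top, 55 mm above this point. In its pot the top 38 mm of the stem stand above the block. 50 to 100 g.
- spring_mid (a point): Middle of the dark coil spring, 32 mm across, 45 mm high, standing deep down in the other pot. To be left there.
- plate_top (a point): Centre of the top face of the round steel inspection plate, 120 mm across, 18 mm high, fixed on the table; this point is 18 mm above the table.
- piston_mid (a point): Middle of a loose dark piston, 66 mm across and 58 mm high, standing behind the work between block and plate. Not to be disturbed.

How it is judged:
By the outcome, as a careful person would: the job done as asked, in the order asked, and still so for the second after the job is handed in, with the robot touching nothing.
It also fails if it takes over 61 s, if anything falls off the work surface, if the arm or the gripper's body presses on something with over 40 N, if the wrist force passes 120 N, or if a joint passes its speed limit or range.

## Robot

A 7-joint arm with a two-finger parallel gripper is mounted at the origin on a cart in front of the work surface, level with it; the furniture and walls round the work are solid. World frame = base frame: x ahead of the robot, y to its left, z up, the work surface at z = 0. Lengths are in m, angles in rad, forces in N, time in s.
With the tool pointing down it reaches from about 0.375 to 0.925 m from the base axis. Payload 3.1 kg.
Tool frame: the origin (TCP) lies between the finger pads; the fingertips stand 19 mm ahead of it and the grasp point (between the pads) is the TCP; z points along the fingers, y is the direction in which the jaws open and shut (so a half turn about z gives the same grasp; the last joint's range is limited). The gripper opens to 85 mm and grips with 20 to 120 N. Pads are 22 mm wide; open, the fingers measure 114 mm over their backs; the gripper's body (76 mm by 85 mm) begins 54 mm behind the grasp point. The pads swing forward as they close: fully open they stand 13 mm farther back than shut.
Start: joints at [1.085, 0.383, 0.044, 1.598, -0.018, 1.161, -0.05], TCP at [0.246, -0.602, 0.25] pointing down, gripper open.
Joint ranges: [-2.61, 2.61], [-0.41, 2.15], [-1.48, 1.57], [0, 2.5], [-1.57, 4.71], [0.05, 1.97], [-2.85, 2.85]. Speed limits (rad/s): [2.79, 2.79, 3.14, 3.14, 3.14, 3.14, 3.14].

## Interface

Orientations are given as a unit quaternion [x, y, z, w].
In Python, from bench import move_ptp, movel, move_j, move_gripper, pause, inverse_kinematics, read_camera, camera_params, MotionError, sign_off, look_for, tip_of, read_time_s, read_qpos, read_joint_vel, read_effort, read_eef_pos, read_tcp_rot, read_ft_force, read_ft_torque, read_finger_gap gives the robot as it stands. Calls block until the motion is done:
- move_ptp(position, orientation): joint-space move of the TCP to a pose.
- movel(position, orientation=None, speed=0.15): straight line of the TCP; orientation=None keeps the orientation; speed is the mean speed in m/s.
- move_j(angles): joint-space move.
- move_gripper(opening, effort=None): finger opening in m; effort is the grip in N (None keeps the last); returns when the fingers have stopped.
- pause(seconds).
- inverse_kinematics(position, orientation): joint angles nearest the present ones, or None.
- read_camera(name): name is "side" or "top" or "wrist"; returns the picture (400x640x3 uint8, red, green, blue); there is no depth.
- camera_params(name): a dict with "K" (3x3 intrinsics, pixels), "camera_from_world" (4x4, takes a point from world to camera coordinates). Camera axes: x right, y down, z forward; pixel columns grow to the right and rows downward; lengths in m; the calibration is good to about 2 mm. A picture is of the moment at which its call begins: read the wrist's pose just before it. camera_params takes no time and is no camera call; for the wrist camera it gives the pose at the moment of the call.
A pose or a line that the arm cannot do raises MotionError and nothing moves.
- sign_off(): hands the job in, once; it reports no verdict.
Trained networks look in the newest picture that a camera, given by its name, has taken for a name from the list of things; names that differ only in an ending like _2 or _b are one class to them, and where a whole thing is asked for, a point or a joint stands for the part that bears it (a point fixed in the world has none). Each returns a list of dicts, best first, with "confidence" (0 to 1); they miss things now and then, are a little off and sometimes report something else, mostly with a low value. They report only what shows in the picture. A call takes as long as a camera call.
- look_for(camera, name): "at" ([column, row] in pixels, amid what is visible of it).
- tip_of(camera, name): "at" ([column, row] in pixels: a listed point, or the origin of a listed thing).
Readings, each from a call of its own:
- read_time_s(): time.
- read_qpos(): joint angles.
- read_joint_vel(): joint speeds.
- read_effort(): joint torques, N m.
- read_eef_pos(): TCP position.
- read_tcp_rot(): TCP orientation.
- read_ft_force(): force on the tool from outside, world axes, zero at the start.
- read_ft_torque(): the same for the moment, N m.
- read_finger_gap(): finger opening in m.
Only numpy, scipy, OpenCV 4.12 (cv2) and the standard library are available. Lean on these libraries where they do the work, as an engineer would, in place of code of your own. Each camera call takes 0.05 s, during which the arm holds its last target.

## Working session

There is one attempt and no reset: what is moved stays moved. The work goes in short steps, each a Python script; the robot and the scene stay as the last script left them, time stands still between calls to the robot, and variables do not carry over. Pictures are saved under pics/ and viewed, and the job is handed in when it is done.

```bash
ls; mkdir -p pics; python3 - <<'E'
from bench import *
import cv2
print(read_time_s(), read_eef_pos(), read_tcp_rot(), read_finger_gap())
for c in ["side","top"]:
    im=read_camera(c); cv2.imwrite(f"pics/{c}0.png",im[:,:,::-1])
    p=camera_params(c); print(c,p["K"],p["camera_from_world"])
    for n in ["block","keeper_grip","valve_mid","spring_mid","plate_top","piston_mid"]:
        print(n,tip_of(c,n)[:2])
print(read_time_s())
E
```

```text
pics
0.0 [ 0.24544145 -0.60092242  0.24887626] [ 9.81255609e-01  1.92706213e-01 -3.23826591e-04 -1.28061623e-03] 0.08531717820155463
side [[402.57589958   0.         322.99681686]
 [  0.         402.57589958 195.24784344]
 [  0.           0.           1.        ]] [[-0.96154564 -0.27379338  0.02161408  0.56876819]
 [-0.1579804   0.48700608 -0.85899201  0.23591766]
 [ 0.22466013 -0.82937462 -0.51153256  0.70786915]
 [ 0.          0.          0.          1.        ]]
block [{'at': [343.4, 276.4], 'confidence': 0.9}]
keeper_grip [{'at': [348.2, 218.7], 'confidence': 0.76}]
valve_mid [{'at': [338.6, 269.2], 'confidence': 0.39}]
spring_mid []
plate_top [{'at': [370.1, 191.7], 'confidence': 0.67}, {'at': [347.4, 274.9], 'confidence': 0.44}]
piston_mid [{'at': [300.4, 206.2], 'confidence': 0.79}]
top [[366.64545859   0.         313.41898254]
 [  0.         366.64545859 198.02571008]
 [  0.           0.           1.        ]] [[-9.10813444e-03 -9.99958315e-01 -6.40278888e-04 -7.03077603e-02]
 [-9.73932707e-01  9.01621012e-03 -2.26657871e-01  6.32319267e-01]
 [ 2.26654196e-01 -1.44084181e-03 -9.73974229e-01  8.29355820e-01]
 [ 0.00000000e+00  0.00000000e+00  0.00000000e+00  1.00000000e+00]]
block [{'at': [277.1, 240.8], 'confidence': 0.9}]
keeper_grip [{'at': [268.4, 229.9], 'confidence': 0.92}]
valve_mid [{'at': [337.4, 183.2], 'confidence': 0.66}, {'at': [250.7, 236.8], 'confidence': 0.61}]
spring_mid [{'at': [246.1, 238.3], 'confidence': 0.71}, {'at': [299.1, 241.1], 'confidence': 0.6}]
plate_top [{'at': [400.4, 237.1], 'confidence': 0.92}]
piston_mid [{'at': [337.8, 182.8], 'confidence': 0.61}, {'at': [298.9, 237.7], 'confidence': 0.21}]
0.7
```

View pics/side0.png

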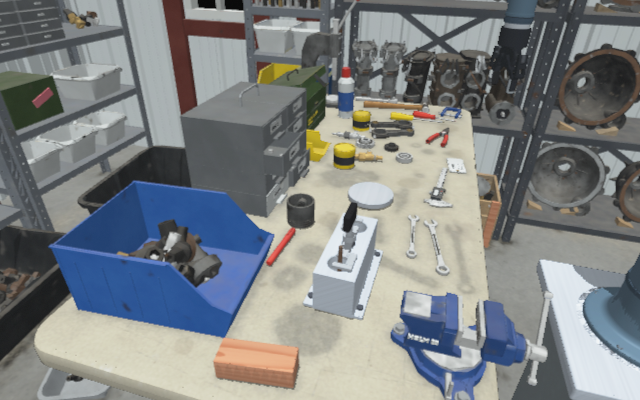

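View pics/top0.png

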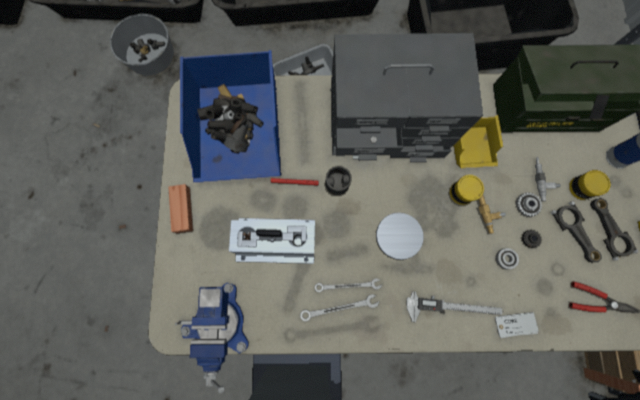

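```bash
cat > h.py <<'E'
from bench import *
import numpy as np, cv2
def tri(c1,p1,c2,p2):
    P=[]
    for c in (c1,c2):
        q=camera_params(c); P.append(np.array(q["K"])@np.array(q["camera_from_world"])[:3])
    X=cv2.triangulatePoints(P[0],P[1],np.float64(p1).reshape(2,1),np.float64(p2).reshape(2,1)).ravel()
    return X[:3]/X[3]
def plane(c,p,z,q=None):
    q=q or camera_params(c); T=np.array(q["camera_from_world"]);R=T[:3,:3];o=-R.T@T[:3,3]
    d=R.T@np.linalg.inv(q["K"])@np.array([p[0],p[1],1.])
    return o+d*(z-o[2])/d[2]
def proj(c,X,q=None):
    q=q or camera_params(c); v=np.array(q["camera_from_world"])@np.append(X,1); v=np.array(q["K"])@v[:3]; return v[:2]/v[2]
E
python3 - <<'E'
from h import *
for n,s,t,z in [("block",[343.4,276.4],[277.1,240.8],0),("grip",[348.2,218.7],[268.4,229.9],.145),("plate",[370.1,191.7],[400.4,237.1],.018),("piston",[300.4,206.2],[337.8,182.8],.029)]:
    print(n,tri("side",s,"top",t),plane("side",s,z),plane("top",t,z))
a=cv2.imread("pics/side0.png")[130:330,230:460];cv2.imwrite("pics/side0z.png",cv2.resize(a,None,fx=3,fy=3,interpolation=cv2.INTER_CUBIC)[:600,:])
a=cv2.imread("pics/top0.png")[140:300,200:460];cv2.imwrite("pics/top0z.png",cv2.resize(a,None,fx=3,fy=3,interpolation=cv2.INTER_CUBIC))
E
```

```text
block [ 0.53973355  0.01989888 -0.00546219] [0.54157828 0.02577476 0.        ] [0.53553693 0.01899026 0.        ]
grip [0.54164406 0.02465844 0.13956172] [0.53805945 0.03287206 0.145     ] [0.54331033 0.02426067 0.145     ]
plate [ 0.54366269 -0.29732406  0.01634287] [ 0.54616203 -0.29479333  0.018     ] [ 0.54003075 -0.2969823   0.018     ]
piston [ 0.68399898 -0.13878782  0.03856914] [ 0.69299374 -0.15392956  0.029     ] [ 0.68195457 -0.14010718  0.029     ]
```

View pics/side0z.png

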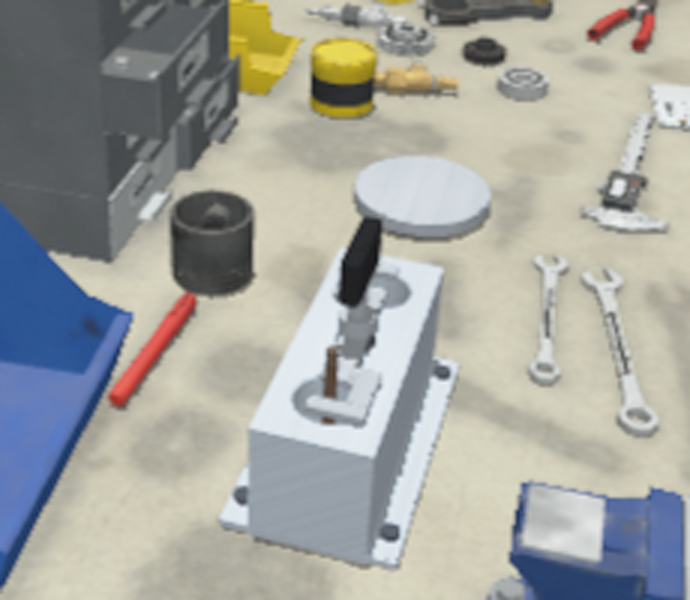

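View pics/top0z.png

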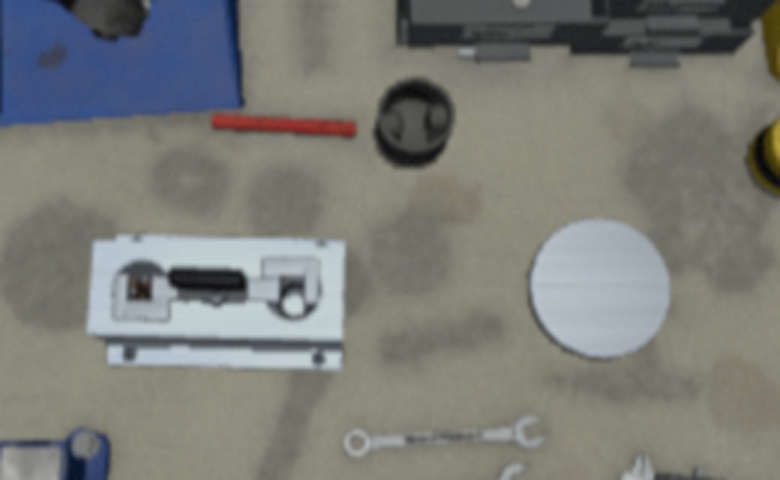

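The side view shows the block at about (345,265), with the brown stem at its near end around (341,255). The piston is at (300,208) and the plate at (370,193). The top view also puts the valve in the left pot, at about (247,236). That is the +y pot, and the block's yaw is close to 0. Next I'll look with the wrist camera above the block.

```bash
cat >> h.py <<'E'
from scipy.spatial.transform import Rotation as R
def down(psi): return (R.from_euler('z',psi)*R.from_euler('x',np.pi)).as_quat()
E
python3 - <<'E'
from h import *
for p0 in (-np.pi/2,np.pi/2):
  for d in (0,.7,1.4): 
    q=inverse_kinematics([.541,.022,.145],down(p0+d)); print(p0+d,None if q is None else np.round(q,2))
move_ptp([.52,.03,.33],down(-np.pi/2))
q=camera_params("wrist"); im=read_camera("wrist"); cv2.imwrite("pics/w1.png",im[:,:,::-1])
import pickle; pickle.dump(q,open("w1.pkl","wb"))
print(read_time_s(),read_eef_pos(),np.round(read_qpos(),2)); print(q["K"],np.round(np.linalg.inv(q["camera_from_world"]),3))
for n in ["block","keeper","keeper_grip","valve_mid"]: print(n,tip_of("wrist",n)[:2])
E
```

```text
-1.5707963267948966 [-1.13  0.8   1.38  1.99 -0.88  1.15 -2.51]
-0.8707963267948966 [ 0.2   0.33 -0.36  1.93  0.15  0.9  -2.68]
-0.17079632679489665 [ 0.29  0.34 -0.47  1.93  0.19  0.91 -2.02]
1.5707963267948966 [ 0.39  0.37 -0.59  1.93  0.25  0.92 -0.32]
2.2707963267948967 [ 0.43  0.38 -0.64  1.92  0.28  0.93  0.36]
2.9707963267948965 [ 0.49  0.4  -0.72  1.92  0.32  0.94  1.02]
3.2083 [0.52016053 0.02883199 0.32978117] [ 0.96  0.26 -1.24  1.77  0.25  1.3   2.8 ]
[[358.98372027   0.         318.07701406]
 [  0.         358.98372027 197.75697808]
 [  0.           0.           1.        ]] [[-1.     0.002 -0.001  0.52 ]
 [ 0.001  0.956  0.293 -0.045]
 [ 0.001  0.293 -0.956  0.453]
 [ 0.     0.     0.     1.   ]]
block [{'at': [305.1, 147.7], 'confidence': 0.74}, {'at': [301.1, 207.3], 'confidence': 0.26}]Traceback (most recent call last):
  File "<stdin>", line 9, in <module>
ValueError: it knows: block, keeper_grip, piston_mid, plate_top, spring_mid, valve_mid
```

View pics/w1.png

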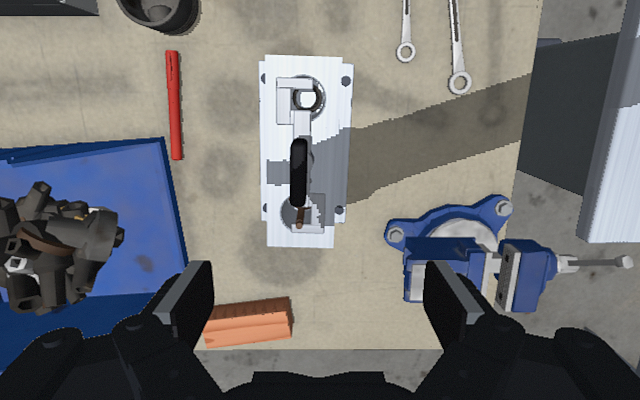

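```bash
python3 - <<'E'
import cv2
a=cv2.imread("pics/w1.png")[40:260,245:365];cv2.imwrite("pics/w1z.png",cv2.resize(a,None,fx=2.7,fy=2.7,interpolation=cv2.INTER_CUBIC))
E
```

```text
(no output)
```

View pics/w1z.png

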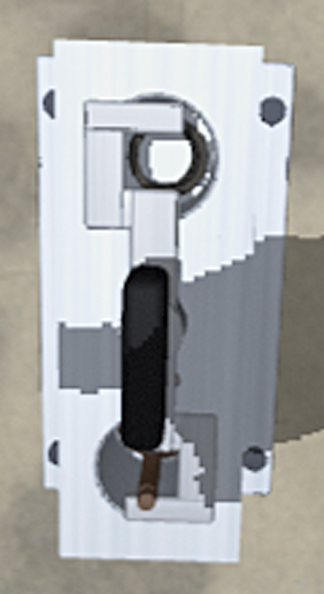

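```bash
python3 - <<'E'
from h import *; import pickle
q=pickle.load(open("w1.pkl","rb"))
f=lambda x,y:(245+(x+.5)/2.7-.5,40+(y+.5)/2.7-.5)
C=np.array([plane("wrist",f(*p),.085,q)[:2] for p in [(54,40),(263,45),(239,560),(60,558)]])
print("top corners",C.round(4).tolist(),C.mean(0)); 
for a,b in((0,1),(1,2),(3,2),(0,3)): print(np.linalg.norm(C[a]-C[b]), C[b]-C[a])
B=[plane("wrist",f(*p),.162,q)[:2] for p in [(146,266),(143,448)]]; print("blade",B,np.mean(B,0))
print("spring pot",plane("wrist",f(175,158),.085,q)); print("stem top",plane("wrist",f(145,504),.123,q), "valve pot",plane("wrist",f(145,470),.085,q))
E
python3 - <<'E'
# top cam: corners
from h import *
f=lambda x,y:(200+(x+.5)/3-.5,140+(y+.5)/3-.5)
C=np.array([plane("top",f(*p),.085)[:2] for p in [(93,240),(346,240),(343,340),(88,334)]]);print(C.round(4).tolist(),C.mean(0))
print("blade",plane("top",f(172,277),.162),plane("top",f(244,278),.162))
C=np.array([plane("top",f(*p),.018)[:2] for p in [(529,288),(670,288),(600,219),(600,353)]]);print("plate",C.round(4).tolist(),C[:2,1].mean(),C[2:,0].mean())
E
```

```text
top corners [[0.5702, -0.0755], [0.4962, -0.0738], [0.5025, 0.1256], [0.5767, 0.1246]] [0.5363795 0.0252217]
0.07408311038104491 [-0.07406273  0.00173754]
0.1995559415486044 [0.00630356 0.19945636]
0.07423835462083184 [-0.07423105  0.00104118]
0.20025731831389668 [0.00647188 0.20015271]
blade [array([ 0.53494824, -0.00610106]), array([0.53687193, 0.05123245])] [0.53591008 0.02256569]
spring pot [ 0.52769257 -0.03520601  0.085     ]
stem top [0.53882971 0.08564755 0.123     ] valve pot [0.54077999 0.08597962 0.085     ]
[[0.5774, 0.1224], [0.5756, -0.0794], [0.4965, -0.0762], [0.503, 0.1232]] [0.53810986 0.02247721]
blade [0.53651628 0.0467464  0.162     ] [ 0.53531423 -0.00517784  0.162     ]
plate [[0.5443, -0.235], [0.5432, -0.3549], [0.6034, -0.2991], [0.489, -0.2919]] -0.29491431119526235 0.5462070780157544
```

```bash
python3 - <<'E'
from h import *
p0=np.pi/2-.033
move_ptp([.536,.0235,.24],down(p0)); move_gripper(.045,60)
print(read_time_s(),np.round(read_qpos(),2))
movel([.536,.0235,.147],down(p0),speed=.12)
print(read_ft_force().round(1) if hasattr(read_ft_force(),'round') else read_ft_force(), read_eef_pos())
move_gripper(.0,80)
print(read_time_s(),read_finger_gap(),read_ft_force(),read_ft_torque())
for d in (.1,.2,.35,.5):
    movel([.536,.0235,.147],down(p0+d)) 
    print(d,read_time_s(),read_eef_pos(),np.round(read_ft_force(),1),np.round(read_ft_torque(),2))
im=read_camera("top");cv2.imwrite("pics/t2.png",cv2.resize(im[140:300,200:460,::-1],None,fx=3,fy=3))
im=read_camera("side");cv2.imwrite("pics/s2.png",cv2.resize(im[130:330,230:460,::-1],None,fx=3,fy=3))
E
```

```text
5.975 [-1.1   0.34  1.17  1.92 -0.35  1.11  0.17]
[0.1 0.2 0.6] [0.53672628 0.02330902 0.14764468]
7.2833 0.012890347944260583 [ 2.11924213 -0.77771792  2.89404344] [-0.01991759 -0.18296634  0.00956132]
0.1 7.5333 [0.53748755 0.02357301 0.14805348] [2.6 0.6 5.1] [ 0.04 -0.28 -0.11]
0.2 7.7833 [0.53753978 0.0235338  0.14806061] [3.  0.1 6.2] [-0.   -0.36  0.  ]
0.35 8.0833 [0.53761637 0.02357894 0.14803941] [3.7 0.3 5.9] [ 0.06 -0.44  0.01]
0.5 8.3833 [0.53769824 0.0236195  0.14803981] [3.8 0.3 6.2] [ 0.07 -0.55  0.15]
```

View pics/s2.png

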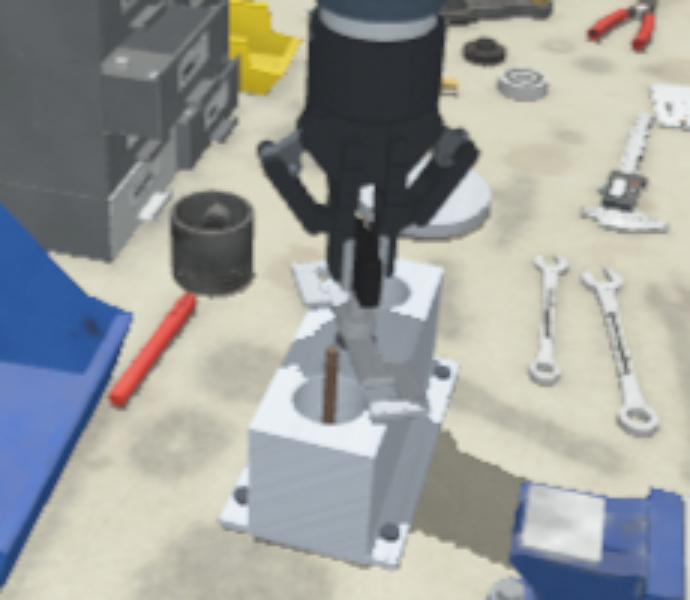

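The keeper has swung off the stem: its near hook is at about (395,405) in the zoomed picture. The valve has not moved. I'll carry on turning.

```bash
python3 - <<'E'
from h import *
p0=np.pi/2-.033
for d in (.8,1.1,1.44):
    movel([.5368,.0235,.1475],down(p0+d)) 
    print(d,read_time_s(),read_eef_pos(),np.round(read_ft_force(),1),np.round(read_ft_torque(),2),np.round(read_qpos(),2))
move_gripper(.045)
movel([.5368,.0235,.26],speed=.15)
move_ptp([.52,.0,.33],down(np.pi/2+.5))
print(read_time_s())
im=read_camera("top");cv2.imwrite("pics/t3.png",cv2.resize(im[140:300,200:460,::-1],None,fx=3,fy=3))
im=read_camera("side");cv2.imwrite("pics/s3.png",cv2.resize(im[130:330,230:460,::-1],None,fx=3,fy=3))
q=camera_params("wrist");im=read_camera("wrist");cv2.imwrite("pics/w3.png",im[:,:,::-1])
import pickle; pickle.dump(q,open("w3.pkl","wb"))
print(tip_of("wrist","valve_mid"),np.round(np.linalg.inv(q["camera_from_world"]),3))
E
```

```text
0.8 8.9333 [0.53793173 0.0238057  0.14799931] [4.7 2.2 4.6] [ 0.09 -0.7  -0.  ] [-0.83  0.39  0.84  1.99 -0.37  0.92  0.96]
1.1 9.3833 [0.53805306 0.02396514 0.14797161] [4.6 0.4 4.8] [ 0.16 -0.83  0.05] [-0.78  0.37  0.77  1.99 -0.33  0.91  1.23]
1.44 9.875 [0.53818231 0.02421673 0.14800416] [5.1 2.1 4.3] [ 0.21 -0.92  0.01] [-0.72  0.35  0.7   1.98 -0.29  0.9   1.54]
12.075
[{'at': [374.9, 100.1], 'confidence': 0.86}] [[ 0.877  0.461  0.138  0.483]
 [ 0.481 -0.838 -0.257  0.067]
 [-0.003  0.292 -0.956  0.453]
 [ 0.     0.     0.     1.   ]]
```

View pics/s3.png

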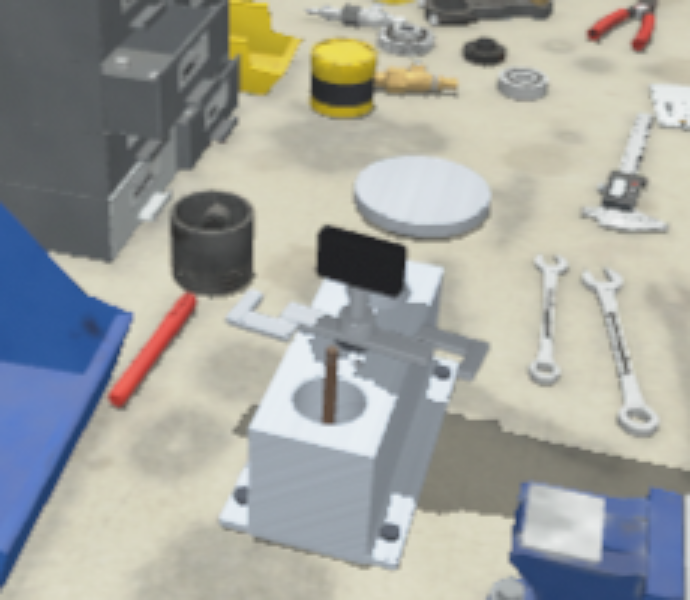

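View pics/w3.png

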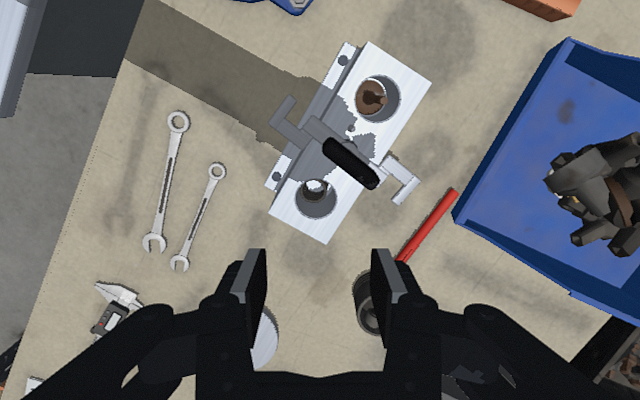

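View pics/t3.png

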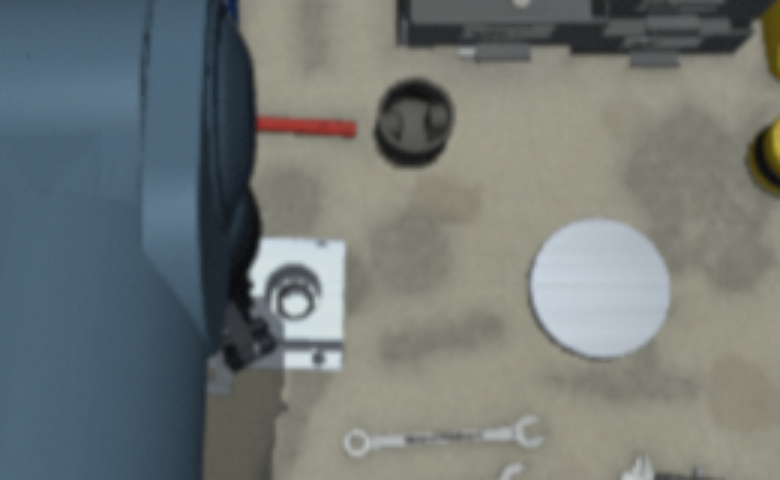

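The keeper is at roughly 1.4 rad and both pots are clear. In the wrist view the valve pot is near (378,97) and the spring pot near (316,195). Next I'll locate the stem precisely.

```bash
python3 - <<'E'
import cv2
a=cv2.imread("pics/w3.png")[60:140,330:430];cv2.imwrite("pics/w3z.png",cv2.resize(a,None,fx=7,fy=7,interpolation=cv2.INTER_CUBIC))
E
```

```text
(no output)
```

View pics/w3z.png

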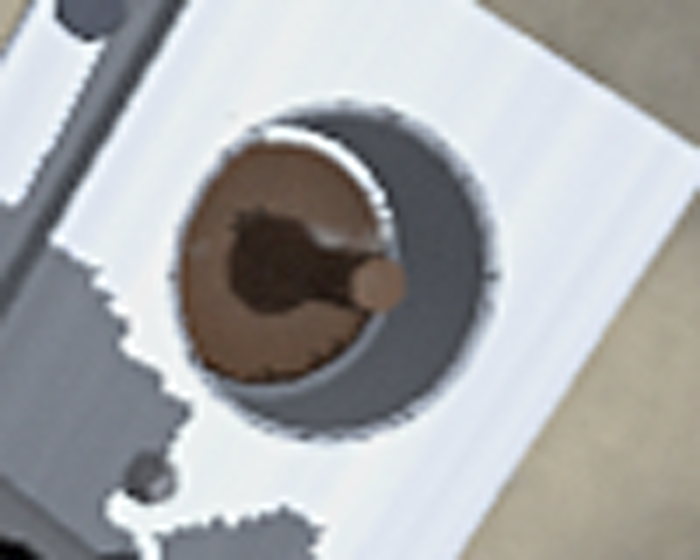

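```bash
python3 - <<'E'
from h import *; import pickle
q=pickle.load(open("w3.pkl","rb")); f=lambda x,y:(330+(x+.5)/7-.5,60+(y+.5)/7-.5)
print("stem",plane("",f(378,284),.123,q)); print("pot",plane("",f(335,270),.085,q)); print("mid",plane("",(374.9,100.1),.068,q))
print("neck", plane("",f(270,263),.035,q))
for n,p in(("corner",(700,150)),): print(plane("",f(*p),.085,q))
# side cam stem top
g=lambda x,y:(230+(x+.5)/3-.5,130+(y+.5)/3-.5)
print(plane("side",g(332,350),.123)); print(tri("side",g(332,350),"top",(200+139/3,140+288/3)))
print(read_eef_pos(),R.from_quat(read_tcp_rot()).as_euler('ZYX'))
E
```

```text
stem [0.53845805 0.08538538 0.123     ]
pot [0.53848003 0.08623421 0.085     ]
mid [0.5397544  0.08421108 0.068     ]
neck [0.5362827  0.08479567 0.035     ]
[0.57452197 0.12438055 0.085     ]
[0.53825643 0.08773186 0.123     ]
[0.53737417 0.07850403 0.11549963]
[5.19685620e-01 2.41777730e-04 3.29291067e-01] [ 2.07162386e+00 -1.94097869e-05 -3.14013833e+00]
```

```bash
python3 - <<'E'
from h import *
p=np.pi/2-.033; x,y=.5386,.0853
move_ptp([x,y,.24],down(p)); move_gripper(.045,30)
print(read_eef_pos(),np.round(read_qpos(),2))
movel([x,y,.111],down(p),speed=.1)
print(read_eef_pos(),np.round(read_ft_force(),1))
im=read_camera("side");cv2.imwrite("pics/s4.png",cv2.resize(im[130:330,230:460,::-1],None,fx=3,fy=3))
print(read_time_s())
E
```

```text
[0.53966211 0.08359159 0.24167719] [-0.98  0.26  0.87  1.89 -0.22  1.09 -0.06]
[0.53930095 0.0853823  0.11174618] [-0.2  0.2  0.2]
14.575
```

View pics/s4.png

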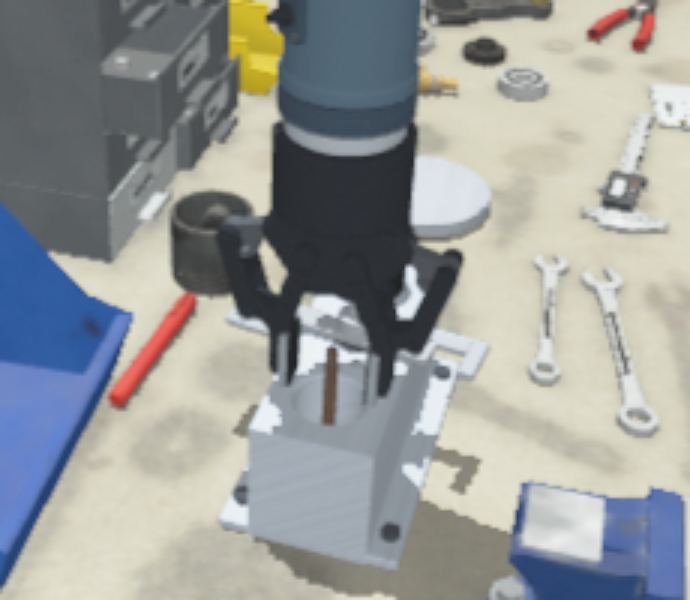

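The stem, at about (331,385), stands centred between the pads, which are at (283,360) and (370,378). I'll grip and lift slowly.

```bash
python3 - <<'E'
from h import *
p=np.pi/2-.033; x,y=.5386,.0853
move_gripper(0,35)
g=read_eef_pos(); print(read_finger_gap(),g,np.round(read_ft_force(),1),np.round(read_ft_torque(),2))
# lift from actual pose offset so that the stem stays on axis
for z in (.125,.15,.19):
    movel([x,y,z],down(p),speed=.05); print(z,read_eef_pos(),np.round(read_ft_force(),1),np.round(read_ft_torque(),2),read_finger_gap())
movel([x,y,.31],down(p),speed=.15)
im=read_camera("side");cv2.imwrite("pics/s5.png",cv2.resize(im[70:330,200:460,::-1],None,fx=2.3,fy=2.3))
print(read_time_s(),np.round(read_ft_force(),1),read_finger_gap(), read_eef_pos())
E
```

```text
0.006351799138092497 [0.53897717 0.08537297 0.11128562] [-0.1  0.   0.4] [ 0.04 -0.04 -0.04]
0.125 [0.53878684 0.08541034 0.12540793] [ 0.   0.1 -0.3] [0.01 0.01 0.01] 0.006515134919396042
0.15 [0.53862327 0.08539959 0.15019018] [ 0.2 -0.7 -1.2] [ 0.    0.04 -0.04] 0.00618289101902999
0.19 [0.53829256 0.08535448 0.1897432 ] [-0.7  0.3 -0.9] [-0.02  0.01  0.07] 0.006089103021277364
18.0333 [-0.1  0.2 -0.5] 0.006447181442993423 [0.53764797 0.0852787  0.3086458 ]
```

View pics/s5.png

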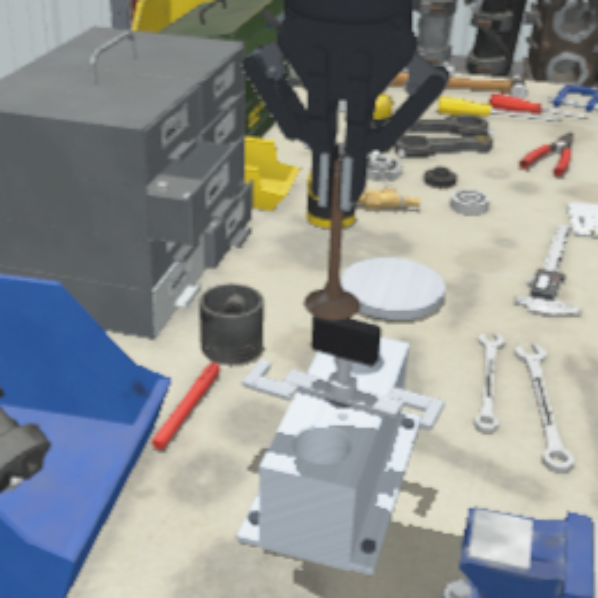

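```bash
python3 - <<'E'
from h import *
im=read_camera("side");im=im[130:230,310:390,::-1];cv2.imwrite("pics/s6.png",cv2.resize(im[70-70:],None,fx=6,fy=6,interpolation=cv2.INTER_CUBIC))
x,y,z=read_eef_pos()
for d in (.012,-.03,-.06,-.098): print(d,(proj("side",[x,y,z+d])-[310,130])*6)
print(R.from_quat(read_tcp_rot()).as_matrix().round(3).tolist())
E
```

```text
0.012 [221.90516078  54.4482207 ]
-0.03 [213.31849418 207.80220038]
-0.06 [207.54325601 310.9453406 ]
-0.098 [200.61927251 434.60455245]
[[0.033, 0.999, -0.003], [0.999, -0.033, -0.001], [-0.001, -0.003, -1.0]]
```

View pics/s6.png

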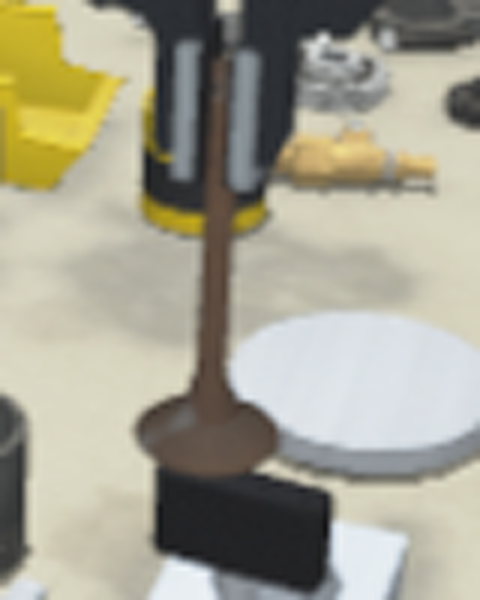

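Within the calibration error the valve hangs straight: head centre at about (207,437) in the zoom against (201,435) predicted. Next I'll refine the plate centre.

```bash
python3 - <<'E'
from h import *
import cv2
for cam,fn,box in (("top","pics/top0.png",(365,200,436,276)),("side","pics/side0.png",(340,176,402,215))):
    a=cv2.imread(fn); x0,y0,x1,y1=box; c=a[y0:y1,x0:x1].astype(int)
    m=((c[...,0]-c[...,2])>5)&(c.sum(2)>480 if cam=="top" else c.sum(2)>500)
    m=m.astype(np.uint8); n,l,s,ce=cv2.connectedComponentsWithStats(m); k=1+s[1:,4].argmax()
    mm=(l==k).astype(np.uint8); cn=max(cv2.findContours(mm,0,1)[0],key=len); h=cv2.convexHull(cn)
    W=np.array([plane(cam,(p[0][0]+x0,p[0][1]+y0),.018)[:2] for p in h])
    A=np.c_[2*W,np.ones(len(W))]; r=np.linalg.lstsq(A,(W**2).sum(1),rcond=None)[0]
    print(cam,s[k],r[:2],np.sqrt(r[2]+r[0]**2+r[1]**2),W.min(0),W.max(0), plane(cam,ce[k]+[x0,y0],.018))
E
```

```text
top [  12   13   46   45 1591] [ 0.54510428 -0.29500401] 0.05747652918935122 [ 0.48970012 -0.35283233] [ 0.60251405 -0.23747627] [ 0.54433022 -0.29499452  0.018     ]
side [  9   6  44  23 796] [ 0.54490085 -0.28985214] 0.05861984394252156 [ 0.48694363 -0.34834339] [ 0.60264572 -0.23064745] [ 0.54416689 -0.28720319  0.018     ]
```

```bash
python3 - <<'E'
from h import *
p=np.pi/2-.033; x,y=.545,-.2942
movel([x,y,.31],down(p),speed=.25)
movel([x,y,.135],down(p),speed=.15)
print(read_time_s(),read_eef_pos(),np.round(read_ft_force(),1),read_finger_gap(),np.round(read_qpos(),2))
im=read_camera("side");cv2.imwrite("pics/s7.png",cv2.resize(im[130:230,320:420,::-1],None,fx=6,fy=6,interpolation=cv2.INTER_CUBIC))
im=read_camera("top");cv2.imwrite("pics/t7.png",cv2.resize(im[180:300,340:460,::-1],None,fx=4,fy=4,interpolation=cv2.INTER_CUBIC))
q=camera_params("wrist");im=read_camera("wrist");cv2.imwrite("pics/w7.png",im[:,:,::-1])
X=np.array(read_eef_pos())
for d in (.012,-.03,-.06,-.089,-.098): print(d,(proj("side",X+[0,0,d])-[320,130])*6,(proj("top",X+[0,0,d])-[340,180])*4,proj("wrist",X+[0,0,d],q))
E
```

```text
21.0667 [ 0.54580949 -0.29487724  0.13620902] [ 0.8  0.3 -0.5] 0.006688664775624536 [-0.22  0.59  0.85  1.8  -0.52  0.99  0.81]
0.012 [327.3587539   98.90625261] [291.09445502 189.2749639 ] [319.02293938 307.57613125]
-0.03 [318.69736109 190.45345638] [272.01717386 200.0596865 ] [318.68482893 255.3390937 ]
-0.06 [312.73061153 253.51943777] [259.47726641 207.14871675] [318.5273718 231.0124442]
-0.089 [307.12842299 312.73216573] [248.122876   213.56755337] [318.41323434 213.37855304]
-0.098 [305.4218358  330.77005962] [244.74142562 215.47914674] [318.38330903 208.75518298]
```

View pics/s7.png

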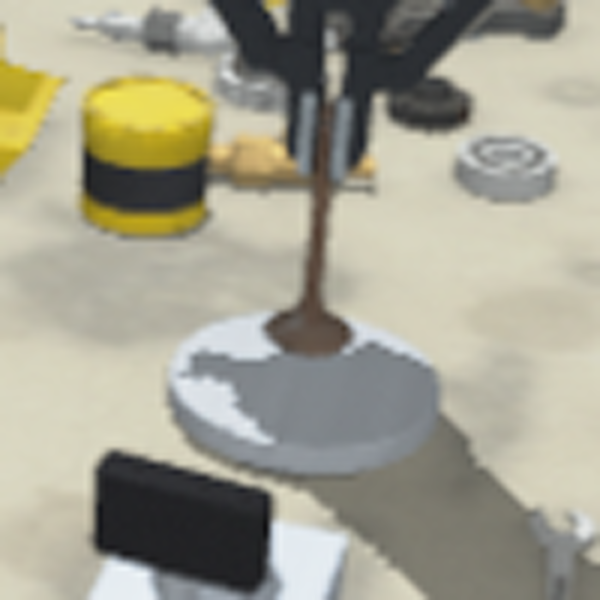

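View pics/t7.png

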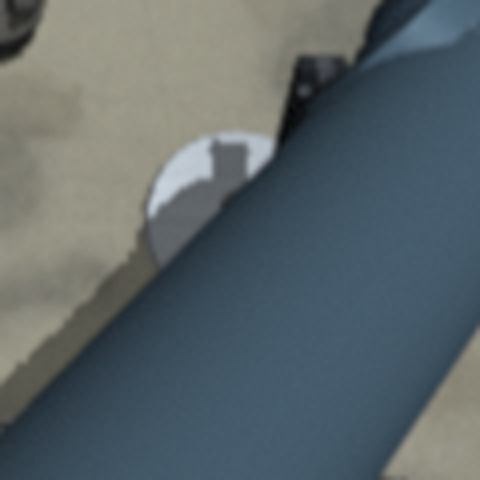

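View pics/w7.png

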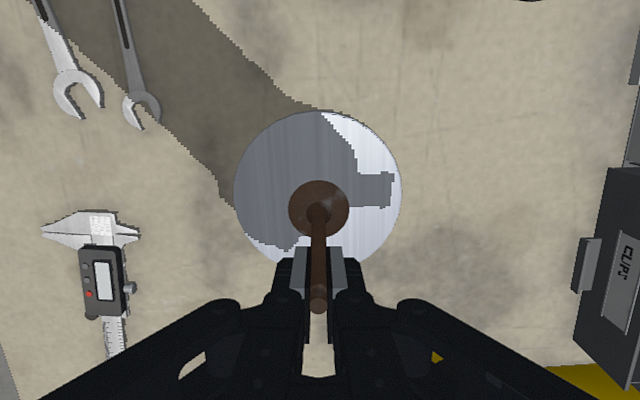

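```bash
python3 - <<'E'
from h import *
a=cv2.imread("pics/w7.png").astype(int); 
W=[]
for r in range(115,235,8):
    row=a[r]; bl=row[:,0]-row[:,2]
    idx=np.where((bl>3)[225:410])[0]+225
    if len(idx)>5:
        if r%16==3: print(r,idx[0],idx[-1])
        for c in (idx[0]-.5,idx[-1]+.5):W.append(plane("wrist",(c,r),.018)[:2])
W=np.array(W);print(W.round(3)[:6].tolist())
from scipy.optimize import least_squares
r=least_squares(lambda v:np.hypot(*(W-v[:2]).T)-.06,[.545,-.295],loss="soft_l1",f_scale=.001);print(r.x,np.abs(r.fun).mean())
print(read_eef_pos())
E
```

```text
115 290 344
131 262 372
147 247 386
163 239 395
179 234 400
195 234 401
211 236 398
227 243 392
[[0.528, -0.236], [0.565, -0.237], [0.517, -0.24], [0.576, -0.242], [0.509, -0.245], [0.583, -0.248]]
[ 0.54464605 -0.29383513] 0.0006635496912650823
[ 0.54566489 -0.29466418  0.1361124 ]
```

```bash
python3 - <<'E'
from h import *
p=np.pi/2-.033; x,y=.5440,-.2934
movel([x,y,.122],down(p),speed=.05)
b=read_ft_force()[2]; print(b,read_eef_pos())
z=.122
while z>.112:
    z-=.0008; movel([x,y,z],down(p),speed=.02); f=read_ft_force()
    print(round(z,4),np.round(read_eef_pos(),4),np.round(f,1))
    if f[2]-b>2: break
im=read_camera("side");cv2.imwrite("pics/s8.png",cv2.resize(im[130:230,320:420,::-1],None,fx=6,fy=6,interpolation=cv2.INTER_CUBIC))
print(read_time_s(),read_ft_torque())
E
```

```text
-1.6107982947340305 [ 0.54349209 -0.29304858  0.12124797]
0.1212 [ 0.5441 -0.2935  0.1213] [ 0.4  0.3 -0.6]
0.1204 [ 0.544  -0.2934  0.1204] [ 0.   1.1 -0.9]
0.1196 [ 0.544  -0.2934  0.1195] [ 0.6 -0.6 -1.7]
0.1188 [ 0.544  -0.2934  0.1187] [-0.4  0.1 -1.3]
0.118 [ 0.5439 -0.2934  0.1179] [ 0.4  0.3 -1.7]
0.1172 [ 0.5439 -0.2933  0.1171] [-0.1  1.4 -1.3]
0.1164 [ 0.544  -0.2934  0.1164] [ 0.6  0.5 -0.7]
0.1156 [ 0.5442 -0.2936  0.1163] [-0.2  0.8  4.1]
23.675 [0.24162934 0.33548117 0.02258603]
```

View pics/s8.png

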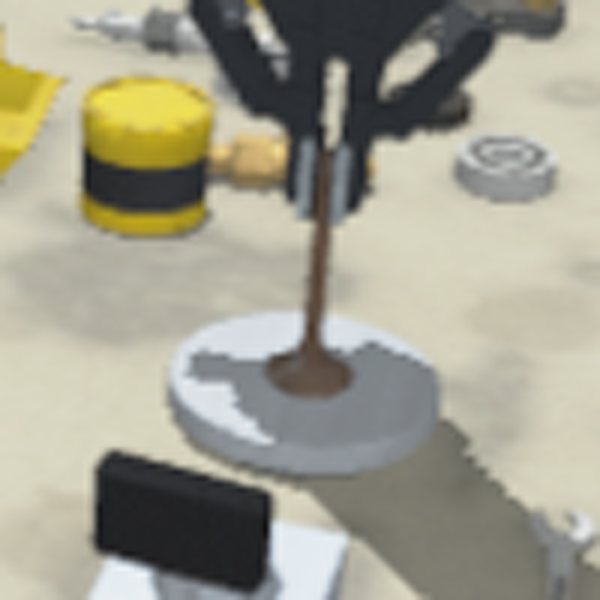

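Contact came at the expected height, with the head on the plate at about (310,375). I'll release gently and retreat straight up.

```bash
python3 - <<'E'
from h import *
p=np.pi/2-.033
movel([.5440,-.2934,.1162],down(p),speed=.02)
print(read_ft_force())
move_gripper(.04)
pause(.3)
movel([.5440,-.2934,.27],down(p),speed=.1)
move_ptp([.42,-.45,.33],down(.4))
pause(.5)
print(read_time_s())
for c in("side","top"):
    im=read_camera(c);cv2.imwrite(f"pics/{c}9.png",cv2.resize(im[130:330,220:460,::-1],None,fx=3,fy=3,interpolation=cv2.INTER_CUBIC))
    print(c,tip_of(c,"valve_mid")[:2],tip_of(c,"plate_top")[:1])
print(read_ft_force())
E
```

```text
[ 0.80435652 -0.40137591  2.98763046]
27.675
side [{'at': [374.1, 173.4], 'confidence': 0.76}, {'at': [370.2, 194.4], 'confidence': 0.41}] [{'at': [372.5, 192.2], 'confidence': 0.74}]
top [{'at': [406.3, 234.4], 'confidence': 0.78}] [{'at': [399.7, 235.8], 'confidence': 0.57}]
[-0.6044086  -0.22511292 -0.42440339]
```

View pics/side9.png

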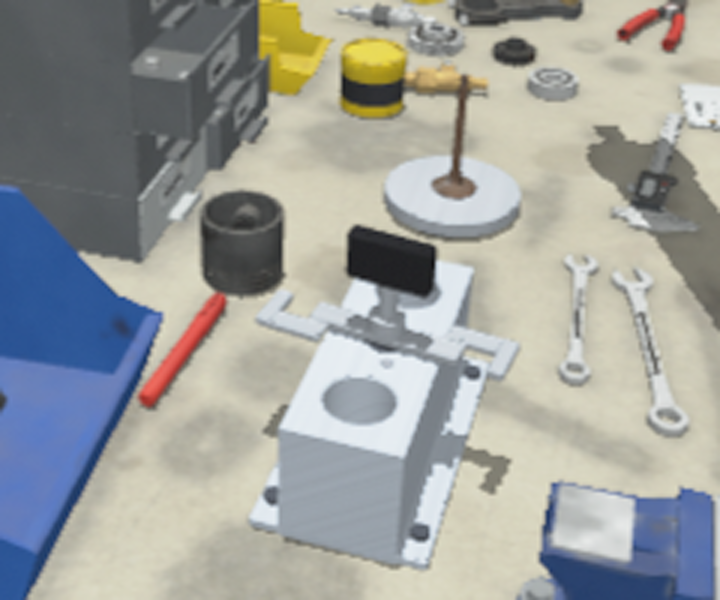

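View pics/top9.png

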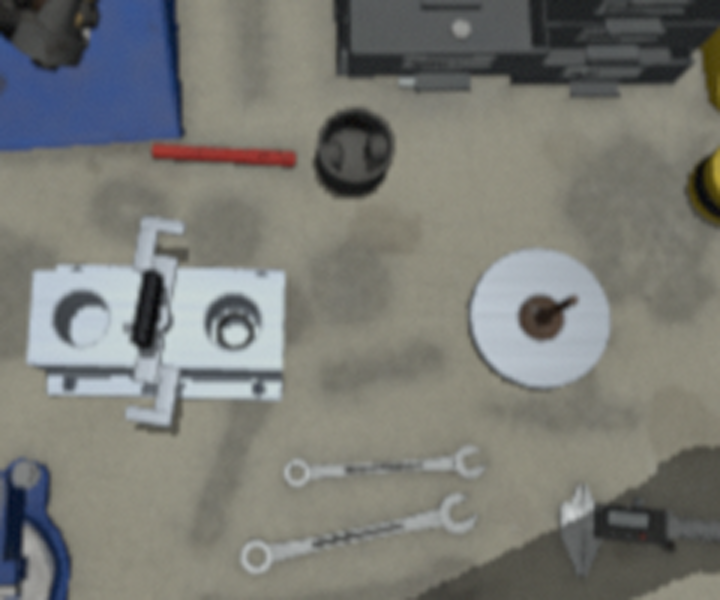

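The valve stands upright in the middle of the plate; in the top view the head is at (541,317) and the plate centre at (541,318). The keeper is swung across the block, the spring is still in its pot, and the piston is where it was.

```bash
python3 - <<'E'
from bench import *
sign_off(); print(read_time_s())
E
```

```text
the job is handed in; nothing more can be done
the job is handed in; nothing more can be done
```

The job is done and handed in at about 28 s of the 61 s allowed. The keeper is turned about 1.4 rad anticlockwise, and the valve stands on its head in the middle of the steel plate with the robot well clear.

- **Keeper:** I turned it by pinching the blade grip; forces stayed around 7–8 N. The pictures after the turn and at the end show both pots clear.
- **Lift:** the valve came straight up with no more than about 1.5 N at the wrist. The wrist camera showed no tilt before placing.
- **Placing:** the head touched the plate at the expected height with about 5 N, then I let go.
- **Final pictures:** the valve is upright, with its head within about 1 mm of the plate centre in the top view. The spring is still in its pot and the piston has not moved.

**Disagreements:**
- The side camera put positions 2–5 mm higher in y than the top and wrist cameras, so I went by the latter two.
- The finger-gap reading on the 12 mm stem was only 6.4 mm, but the grip held without slipping.

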